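# Roll a tube stub up the loading gutter and shut the keeper behind it

### The arm

A 6-joint arm with a two-finger parallel gripper is mounted at the origin on the work surface. World frame = base frame: x ahead of the robot, y to its left, z up, the work surface at z = 0. Lengths are in m, angles in degrees, forces in N, time in s.
With the tool pointing down it reaches from about 0.3 to 0.75 m from the base axis. Payload 8.5 kg.
Tool frame: the origin (TCP) lies midway between the tips of the shut fingers; the grasp point (between the pads) lies 19 mm behind it; z points along the fingers, y is the line along which they close (so a half turn about z gives the same grasp; the last joint's range is limited). The gripper opens to 88 mm and grips with 3 to 60 N. Pads are 18 mm wide; open, the fingers measure 123 mm over their backs; the gripper's body (75 mm by 187 mm) begins 45 mm behind the grasp point.
Start: joints at [-82.58, 21.807, 74.336, -0, 83.858, -12.336], TCP at [0.186, -0.518, 0.239] pointing down, gripper open.
Joint ranges: [-178.18, 178.18], [-50.72, 133.34], [12.68, 142.11], [-81.47, 261.47], [9.98, 163.14], [-165.26, 165.26]. Speed limits (degrees/s): [136.94, 136.94, 180, 180, 180, 180].

### API

Orientations are given as a 3x3 rotation matrix whose columns are the frame's x, y, z axes.
In Python, from cell import bot gives the robot as it stands. The module is installed in compiled form; this text tells all that it offers.
- The arm moves only by the tool apply_moves, never from a script. Its argument "motion" is a list of rows, each a list of 5 numbers: the shift along the tool's x, y, z in cm, then the turn about the tool's z in degrees, then the finger opening in cm, from 0 to 8.81. A call has 1 to 5 rows; each row is the pose to reach, as a shift and turn from the pose commanded when the call began, along the tool's axes at that moment; what a row does not reach only later rows make up. A row lasts 1/12 s, in which the tool goes at most 41.7 mm and 7.16 degrees, less where a joint would pass 70% of its speed; a pose out of reach is approached as far as the arm can. A call with a gripper value outside its range is refused whole. The fingers move at their own pace and stop on an object; the grip force is fixed at half the most. Time passes only in rows, so rows that repeat a pose let the fingers close. It gives the time, the measured TCP pose, the force, the opening and the grip force at its end, in the units of the state.
- bot.observe(): the state, without advancing time (a new reading comes with each control period).
- bot.get_image(name): name is "side" or "top" or "wrist"; returns a dict with "pixels" (480x640x3 uint8, blue, green, red), "fx", "fy", "cx", "cy" (pixels), "R" (3x3) and "t" (3): a world point X has camera coordinates R X + t. Camera axes: x right, y down, z forward; pixel columns grow to the right and rows downward; lengths in m; the calibration is good to about 2 mm. A picture is of the moment at which its call begins. There is no depth.
- bot.hand_in(): hands the job in; it is judged then, once.
The state is a dict: "t": time; "joint_pos": joint angles; "qvel": joint speeds; "joint_torque": joint torques, N m; "ee_pos": TCP position; "eef_rot": TCP orientation; "ft_force": force on the tool from outside, world axes, zero at the start; "moment": the same for the moment, N m; "width": finger opening in m; "gripper_force": force on a finger pad.
Only numpy, scipy, OpenCV 4.12 (cv2) and the standard library are available. Lean on these libraries where they do the work, as an engineer would, in place of code of your own. Each camera call takes 0.05 s, during which the arm holds its last target. There are 200 camera calls.

### The job

A short steel tube stub lies at the foot of the sloped loading gutter. With the shut fingertips gently nudge it all the way up the slope until it drops into the seat against the end stop, never lifting, pinching or flicking it and never letting it run back down; then, just as gently, push the swinging keeper arm right across the gutter behind it, to the end of its swing, so that it cannot roll back. Leave everything else on the table where it stands, and finish clear of it all.

Things in the scene. Friction and masses are not known exactly. Their poses are not given: they have to be found in the camera images.
- gutter: Open aluminium gutter on a fixed white base plate (330 x 150 x 8 mm). Origin on the table under the gutter's centre line; x points uphill along the gutter, y to the left looking uphill, z up. Channel 64 mm wide between 4 mm side rails that stand 12 mm above its floor. The flat floor climbs at 8 degrees from 30 mm high at x = -140 mm to a crest 62 mm high at x = +90 mm; then comes the seat.
- seat (a point): Middle of the seat's floor, under the axis of a stub at home (gutter x = 105 mm). Level floor 58 mm above the table, 4 mm below the crest, x = 90 to 131 mm, closed at 131 mm by a steel end stop plate 7 mm thick and 102 mm high. A stub at home has its middle at x = 104 to 106 mm, z = 83 mm and stays when let go.
- slope: The sloping floor of the gutter, fixed to it. Origin at the foot end of the running surface, on the centre line (gutter x = -140 mm, z = 30 mm); x points up along the slope, z square to the floor. Let go anywhere on it, the stub rolls back down.
- lip (a point): Middle of the top uphill edge of the lip across the slope's foot that keeps the stub from rolling out: 8 mm above the floor, 6 mm thick. Behind and above the lip the gutter's lower end is open.
- stub: Plain steel tube stub with dark bore, 50 mm in diameter, 60 mm long, 0.13 to 0.25 kg, loose, lying across the gutter so that it rolls along it. Origin at its middle, y along its axis (x and z turn as it rolls). At the start it rests on the slope's foot against the lip.
- keeper (a joint): Swing of the keeper arm about an upright post outside the -y rail, at gutter x = 70 mm, y = -52 mm. 0 = arm square across the gutter behind the seat, at a slightly springy stop; 1.57 = arm parallel to the gutter, pointing downhill. At q the arm points along (-sin q, cos q) in the gutter's x, y. Starts at 1.5 to 2.0 (limit 2.1). Friction about 1 N at the pin; stays where left.
- keeper_arm: The keeper's flat steel arm, 8 mm wide and 12 mm tall, reaching 96 mm from the hinge axis, its middle 83 mm above the table. Origin on the hinge axis at mid height of the arm; its y points along the arm. A black upright pin, 12 mm in diameter, stands on it 82 mm from the hinge axis. When shut it clears the seated stub by about 5 mm.
- keeper_pin (a point): Centre of the top of the keeper's upright pin, 123 mm above the table; the pin stands 34 mm above the arm's upper side.
- vial0: Bystander: glass vial with white cap, 24 mm in diameter, 48 mm tall, beside the gutter on its +y side. Origin at the centre of its underside.
- vial1: Bystander: a second such vial.
- dish: Bystander: shallow glass dish, 64 mm in diameter, 16 mm high. Origin at the centre of its underside.
- spacer: Bystander: solid steel rod spacer standing upright beyond the end stop, 32 mm in diameter, 50 mm tall. Origin at the centre of its underside.
- clamp: Bystander: flat aluminium ring, 60 mm in diameter, 16 mm high. Origin at the centre of its underside.
- spanner: Bystander: dark spanner lying flat, 170 mm long. Origin at the centre of its underside.
- washbottle: Bystander: white wash bottle with green cap, 68 mm in diameter, 170 mm tall. Origin at the centre of its underside.
- vialbox: Bystander: open white divided box, 120 x 160 x 45 mm. Origin at the centre of its underside.
There are look-alikes about, which are no part of the job. What is shaped like the stub but blue, green or orange is not meant.

How it is judged (in metres and radians):
On the way, in this order (a step that is already met when the one before it is completed fails the run):
1. the stub lies in the seat against the end stop while the keeper still stands open (x of stub in the frame of gutter between 0.0995 and 0.11 m and z of stub in the frame of gutter between 0.079 and 0.0862 m and angle between the y axis of stub and the y axis of gutter, either way round below 0.12 rad and value of joint keeper above 0.9 rad), for 0.2 s.
2. the keeper is shut across the gutter behind the seated stub (x of stub in the frame of gutter between 0.0995 and 0.11 m and z of stub in the frame of gutter between 0.079 and 0.0862 m and angle between the y axis of stub and the y axis of gutter, either way round below 0.12 rad and value of joint keeper below 0.15 rad), for 0.2 s.
At the end, for the whole second after the job is handed in: The stub rests in the seat (its middle 99.5 to 110 mm up the gutter's x and 79 to 86.2 mm above the table, square across within 0.12 rad, slower than 0.02 m/s), and the keeper is within 0.15 rad of the end of its swing (all of step 2 and linear speed of stub below 0.02 m/s); the robot touches nothing.
It fails at once if the stub is lifted more than 12 mm off the running floor (z of stub in the frame of slope above 0.037 m).
It fails at once if the stub is flicked or runs back down (faster than 0.5 m/s) (linear speed of stub above 0.5 m/s).
It fails at once if the stub is pinched or shoved hard (over 35 N from the fingers) (contact force between the fingers and stub above 35 N).
It fails at once if the keeper is pinched or shoved hard (over 40 N from the fingers) (contact force between the fingers and keeper_arm above 40 N).
It fails at once if a bystander is moved by more than 30 mm or tipped over (distance of any of vial0, vial1, dish, spacer, clamp, spanner, washbottle, vialbox from where it was at the start of the episode above 0.03 m or angle between any of vial0, vial1, dish, spacer, clamp, spanner, washbottle, vialbox's own z axis and vertical above 0.4 rad).
It also fails if it takes over 64 s, if anything falls off the work surface, if the arm or the gripper's body presses on something with over 40 N, if the wrist force passes 120 N, or if a joint passes its speed limit or range.

## Working session

There is one attempt and no reset: what is moved stays moved. The work goes in short steps, Python scripts to look and compute and a tool call to move; the robot and the scene stay as the last step left them, time stands still between calls to the robot, and variables do not carry over. Pictures are saved under pics/ and viewed, at most 12 in all, crops included, and the job is handed in when it is done.

Besides the shell and the picture viewer there is one more tool, called after "Emit:" as name([rows], argument=value, ...), one row to a line, values as JSON. apply_moves: Moves the arm, as the interface text tells. Its arguments: {"type":"object","properties":{"motion":{"type":"array"}},"required":["motion"]}

```bash
mkdir -p pics; ls; cat > h.py <<'E'
import cv2,numpy as np
from cell import bot
def snap(n,f):
    d=bot.get_image(n); cv2.imwrite(f'pics/{f}.png',d['pixels']); np.savez(f'pics/{f}.npz',**{k:np.array(v) for k,v in d.items()}); return d
def ray(d,u,v):
    R=np.array(d['R']);t=np.array(d['t']);C=-R.T@t
    return C,R.T@np.array([(u-d['cx'])/d['fx'],(v-d['cy'])/d['fy'],1])
def onz(d,u,v,z):
    C,r=ray(d,u,v); return C+r*(z-C[2])/r[2]
def proj(d,X):
    c=np.array(d['R'])@np.array(X)+np.array(d['t']); return d['fx']*c[0]/c[2]+d['cx'],d['fy']*c[1]/c[2]+d['cy']
E
python3 - <<'E'
from h import *
for n in('top','side'):
    d=snap(n,n+'0'); print(n,-np.array(d['R']).T@np.array(d['t']),d['fx'])
o=bot.observe();print(o['t'],o['ee_pos'],np.round(o['eef_rot'],3),o['ft_force'])
E
```

```text
pics
top [0.40713977 0.03686865 1.35799237] 503.78749010156974
side [0.42692403 0.79325493 0.67897887] 448.05524286993784
0.1 [ 0.1858645  -0.51738761  0.23821717] [[ 0.941  0.338 -0.   ]
 [ 0.338 -0.941  0.001]
 [ 0.    -0.001 -1.   ]] [-0.28747983  0.01471939 -0.25233629]
```

View pics/top0.png

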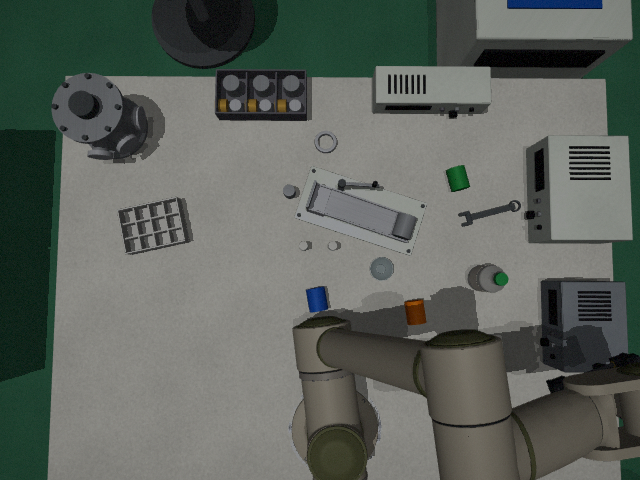

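View pics/side0.png

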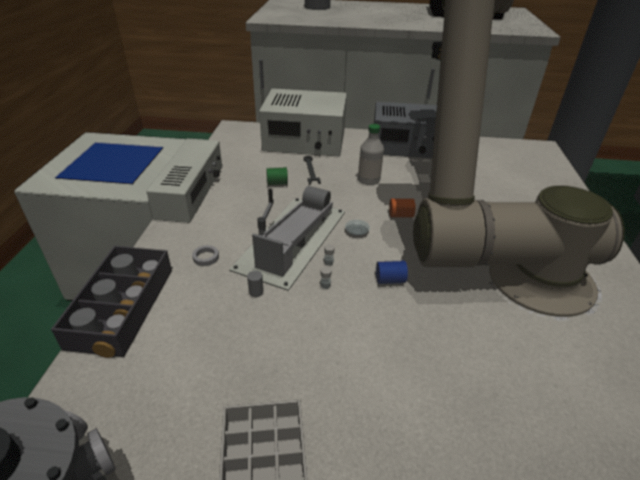

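```bash
python3 - <<'E'
from h import *
a=cv2.imread('pics/top0.png');c=a[155:265,285:435];cv2.imwrite('pics/crop.png',cv2.resize(c,None,fx=5,fy=5,interpolation=cv2.INTER_CUBIC))
d=np.load('pics/top0.npz')
g=cv2.cvtColor(a,6).astype(int)
for u,v in((314,171),(424,206),(409,251),(298,215)):
    w=255-g[v-4:v+5,u-4:u+5]; w=np.clip(w-np.median(w)-15,0,None); yy,xx=np.mgrid[-4:5,-4:5]
    uu,vv=u+(w*xx).sum()/w.sum(),v+(w*yy).sum()/w.sum(); print(uu,vv,onz(d,uu,vv,.009).round(4))
E
```

```text
313.30605738575986 170.35919234856536 [0.6846 0.0591 0.009 ]
422.5766738660907 205.66522678185746 [ 0.5897 -0.2364  0.009 ]
408.34216101694915 250.79766949152543 [ 0.4676 -0.197   0.009 ]
298.4428434197887 214.84053794428434 [0.563  0.0984 0.009 ]
```

View pics/crop.png

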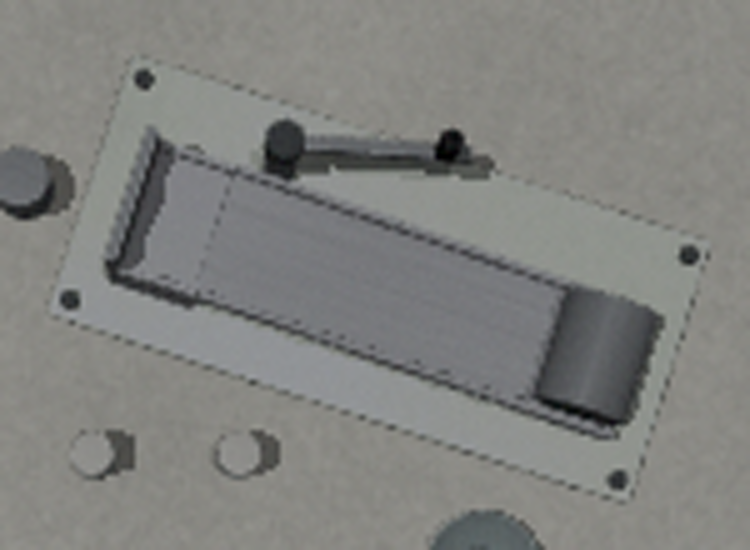

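```bash
cat >> h.py <<'E'
A=np.array([.3067,.9518,0])/np.linalg.norm([.3067,.9518]); O=np.array([.5762,-.0690,0]); B=np.array([-A[1],A[0],0])
def tog(X): X=np.array(X)-O; return np.array([X@A,X@B,X[2]]).round(4)
def tow(x,y,z): return O+A*x+B*y+np.array([0,0,z])
def tri(p):
    M=0;b=0
    for d,u,v in p:
        C,r=ray(d,u,v); r=r/np.linalg.norm(r); P=np.eye(3)-np.outer(r,r); M=M+P;b=b+P@C
    return np.linalg.solve(M,b)
E
python3 - <<'E'
from h import *
d=np.load('pics/top0.npz'); s=np.load('pics/side0.npz')
f=lambda x,y,z:tog(onz(d,285+x/5,155+y/5,z))
print('crest',f(230,175,.062),f(202,278,.062)); print('pin',f(451,143,.123)); print('post',f(285,135,.1))
print('stop',f(155,130,.102),f(110,262,.102))
print('stub edges mid: left',f(551,350,.06),'right',f(646,372,.055), f(570,292,.06),f(660,318,.055))
for n,x,y in(('v0',94,453),('v1',240,453)): print(n,f(x,y,.048))
print('spacer',f(22,180,.05))
for p in((.07,-.052,.09),(.105,0,.058),(-.14,0,.03),(.131,0,.102)): print(p,proj(d,tow(*p)),proj(s,tow(*p)))
c=s['pixels'][170:300,220:350] if 0 else s['pixels'][150:300,210:390]; cv2.imwrite('pics/sc.png',cv2.resize(c,None,fx=4.4,fy=4,interpolation=2)[:600,:800])
E
```

```text
crest [ 0.0912 -0.019   0.062 ] [0.0883 0.0367 0.062 ]
pin [-0.0099 -0.0584  0.123 ]
post [ 0.0699 -0.0408  0.1   ]
stop [ 0.1329 -0.0224  0.102 ] [0.1335 0.0483 0.102 ]
stub edges mid: left [-0.0951  0.0158  0.06  ] right [-0.146   0.0107  0.055 ] [-0.0953 -0.0161  0.06  ] [-0.1445 -0.0185  0.055 ]
v0 [0.1136 0.1397 0.048 ]
v1 [0.0414 0.116  0.048 ]
spacer [0.1943 0.0155 0.05  ]
(0.07, -0.052, 0.09) (np.float64(343.1431424209233), np.float64(178.56824021585797)) (np.float64(256.7014861174865), np.float64(219.10761512861896))
(0.105, 0, 0.058) (np.float64(323.65910604543586), np.float64(195.48366481625158)) (np.float64(269.97455469172166), np.float64(244.98665009787865))
(-0.14, 0, 0.03) (np.float64(411.510812851319), np.float64(225.68628916633872)) (np.float64(315.585045132774), np.float64(201.33118446927583))
(0.131, 0, 0.102) (np.float64(313.9358450355461), np.float64(189.61067385673726)) (np.float64(262.9784929847349), np.float64(235.62689100746715))
```

```bash
cat >> h.py <<'E'
O=O+B*.0105
def go(x,y,z,yaw=72.1):
    "shift cm & turn from present pose to gutter pose; yaw: world heading of tool y"
    o=bot.observe(); R=np.array(o['eef_rot']); p=np.array(o['ee_pos']); s=R.T@(tow(x,y,z)-p)*100
    cur=np.degrees(np.arctan2(R[1,1],R[0,1])); print('t',round(o['t'],2),'at g',tog(p),'yaw',cur.round(2),'F',np.round(o['ft_force'],1),'->',s.round(2),'turn',round(-((yaw-cur+180)%360-180),2))
E
python3 - <<'E'
from h import *
d=np.load('pics/top0.npz')
f=lambda x,y,z:tog(onz(d,285+x/5,155+y/5,z))
print('stub',f(570,290,.06),f(538,400,.06),f(660,318,.055),f(630,425,.055),'pin',f(451,143,.123))
print('bottle',onz(d,500,279,.17),'spanner',onz(d,462,222,0),onz(d,518,205,0))
go(-.195,0,.15); print(tow(-.195,0,.05))
E
```

```text
stub [-0.095  -0.0276  0.06  ] [-0.0965  0.0322  0.06  ] [-0.1445 -0.029   0.055 ] [-0.1463  0.0291  0.055 ] pin [-0.0099 -0.0689  0.123 ]
bottle [ 0.39511036 -0.38416422  0.17      ] spanner [ 0.54684542 -0.34468226  0.        ] [ 0.59407267 -0.49781714  0.        ]
t 0.1 at g [-0.5465  0.2235  0.2382] yaw -70.24 F [-0.3  0.  -0.3] -> [ 39.16 -14.19   8.85] turn -142.34
[ 0.50639919 -0.25138173  0.05      ]
```

Emit:
apply_moves([
  [3.9, -1.4, 0, 0, 0],
  [7.8, -2.8, 0, 0, 0],
  [11.7, -4.2, 0, 0, 0],
  [15.6, -5.6, 0, 0, 0],
  [19.5, -7.0, 0, 0, 0],
])

```text
t: 0.52
ee_pos: [0.3468, -0.3842, 0.2385]
eef_rot: [[0.941, 0.338, -0.0], [0.338, -0.941, 0.001], [-0.0, -0.001, -1.0]]
ft_force: [0.3, -0.2, -0.3]
width: 0.057
gripper_force: 0.0
```

Emit:
apply_moves([
  [3.9, -1.4, 0, 0, 0],
  [7.8, -2.8, 0, 0, 0],
  [11.7, -4.2, 0, 0, 0],
  [15.6, -5.6, 0, 0, 0],
  [19.5, -7.0, 0, 0, 0],
])

```text
t: 0.93
ee_pos: [0.5069, -0.2523, 0.2385]
eef_rot: [[0.941, 0.338, -0.0], [0.338, -0.941, 0.0], [-0.0, -0.0, -1.0]]
ft_force: [0.6, -0.4, -0.1]
width: 0.0235
gripper_force: 0.0
```

Emit:
apply_moves([
  [0, 0, 0, -7, 0],
  [0, 0, 0, -14, 0],
  [0, 0, 0, -21, 0],
  [0, 0, 0, -28, 0],
  [0, 0, 0, -35, 0],
])

```text
t: 1.35
ee_pos: [0.5056, -0.2538, 0.2383]
eef_rot: [[0.572, 0.82, -0.001], [0.82, -0.572, 0.001], [0.0, -0.001, -1.0]]
ft_force: [-0.1, -0.2, 0.4]
width: 0.0006
gripper_force: 0.0
```

Emit:
apply_moves([
  [0, 0, 0, -7, 0],
  [0, 0, 0, -14, 0],
  [0, 0, 0, -21, 0],
  [0, 0, 0, -28, 0],
  [0, 0, 0, -35, 0],
])

```text
t: 1.77
ee_pos: [0.5055, -0.2539, 0.2384]
eef_rot: [[-0.002, 1.0, -0.001], [1.0, 0.002, 0.001], [0.001, -0.001, -1.0]]
ft_force: [-0.1, -0.2, 0.9]
width: 0.0004
gripper_force: 0.0
```

Emit:
apply_moves([
  [0, 0, 0, -7, 0],
  [0, 0, 0, -14, 0],
  [0, 0, 0, -21, 0],
  [0, 0, 0, -28, 0],
  [0, 0, 0, -35, 0],
])

```text
t: 2.18
ee_pos: [0.5055, -0.2539, 0.2384]
eef_rot: [[-0.575, 0.818, -0.001], [0.818, 0.575, 0.001], [0.001, -0.0, -1.0]]
ft_force: [0.2, -0.0, 0.2]
width: 0.0004
gripper_force: 0.0
```

Emit:
apply_moves([
  [0, 0, 0, -7, 0],
  [0, 0, 0, -14, 0],
  [0, 0, 0, -21, 0],
  [0, 0, 0, -28, 0],
  [0, 0, 0, -35, 0],
])

```text
t: 2.6
ee_pos: [0.5055, -0.2539, 0.2384]
eef_rot: [[-0.94, 0.34, -0.001], [0.34, 0.94, 0.001], [0.001, 0.0, -1.0]]
ft_force: [0.4, 0.3, -0.2]
width: 0.0004
gripper_force: 0.0
```

```bash
python3 - <<'E'
from h import *
go(-.195,0,.05); print(bot.observe()['joint_pos'])
E
```

```text
t 2.6 at g [-1.977e-01  1.000e-04  2.384e-01] yaw 70.1 F [ 0.4  0.3 -0.2] -> [-1.000e-02  2.600e-01  1.884e+01] turn -2.0
[-3.86596403e+01  2.34313910e+01  7.17827855e+01  5.38914223e-04
  8.48367827e+01 -1.08762566e+02]
```

Emit:
apply_moves([
  [0, 0, 3.5, -2, 0],
  [0, 0, 7, -2, 0],
  [0, 0, 10.5, -2, 0],
  [0, 0, 13, -2, 0],
  [0, 0, 13.5, -2, 0],
])

```text
t: 3.02
ee_pos: [0.5039, -0.2527, 0.0995]
eef_rot: [[-0.95, 0.313, -0.006], [0.313, 0.95, 0.005], [0.008, 0.003, -1.0]]
ft_force: [-0.0, 0.4, -0.8]
width: 0.0003
gripper_force: 0.0
```

```bash
python3 - <<'E'
from h import *
go(-.195,0,.05); s=snap('side','s1');w=snap('wrist','w1')
c=s['pixels'][110:260,230:420]; c=cv2.resize(c,(640,480),interpolation=2)
cv2.imwrite('pics/both.png',np.hstack([cv2.resize(c,(400,320)),cv2.resize(w['pixels'],(400,320))]))
E
```

```text
t 3.02 at g [-0.197   0.002   0.0995] yaw 71.75 F [-0.   0.4 -0.8] -> [-0.24  0.19  4.95] turn -0.35
```

View pics/both.png

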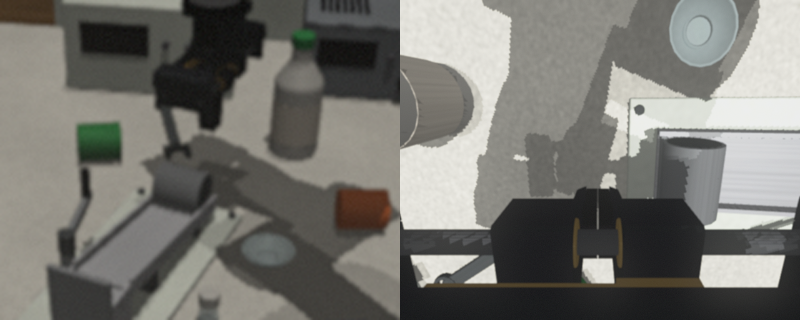

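Emit:
apply_moves([
  [-0.1, 0.1, 2, 0, 0],
  [-0.2, 0.3, 4, 0, 0],
  [-0.2, 0.6, 4.8, 0, 0],
  [-0.2, 1.0, 4.8, 0, 0],
  [-0.2, 1.5, 4.8, 0, 0],
])

```text
t: 3.53
ee_pos: [0.5129, -0.2406, 0.0571]
eef_rot: [[-0.95, 0.313, 0.001], [0.313, 0.95, -0.001], [-0.002, -0.001, -1.0]]
ft_force: [0.1, 0.4, 0.1]
width: 0.0005
gripper_force: 0.0
```

```bash
python3 - <<'E'
from h import *
go(-.165,0,.05)
E
```

```text
t 3.53 at g [-0.1827 -0.0028  0.0571] yaw 71.75 F [0.1 0.4 0.1] -> [0.3  1.77 0.71] turn -0.35
```

Emit:
apply_moves([
  [0.2, 0.3, 0.5, 0, 0],
  [0.3, 0.6, 0.6, 0, 0],
  [0.3, 0.9, 0.6, 0, 0],
  [0.3, 1.2, 0.6, 0, 0],
  [0.3, 1.4, 0.6, 0, 0],
])

```text
t: 3.95
ee_pos: [0.514, -0.2259, 0.0501]
eef_rot: [[-0.95, 0.313, 0.0], [0.313, 0.95, -0.0], [-0.001, -0.0, -1.0]]
ft_force: [0.3, -0.8, -0.3]
width: 0.0004
gripper_force: 0.0
```

```bash
python3 - <<'E'
from h import *
go(-.165,0,.05)
E
```

```text
t 3.95 at g [-0.1684  0.0006  0.0501] yaw 71.76 F [ 0.3 -0.8 -0.3] -> [-0.06  0.34  0.01] turn -0.34
```

Emit:
apply_moves([
  [0, 0.3, -0.04, -0.3, 0],
  [0, 0.6, -0.08, -0.3, 0],
  [0, 0.9, -0.13, -0.3, 0],
  [0, 1.2, -0.17, -0.3, 0],
  [0, 1.5, -0.21, -0.3, 0],
])

```text
t: 4.37
ee_pos: [0.5186, -0.2118, 0.052]
eef_rot: [[-0.951, 0.308, 0.0], [0.308, 0.951, -0.0], [-0.0, -0.0, -1.0]]
ft_force: [-1.1, -0.0, 0.0]
width: 0.0003
gripper_force: 0.5
```

Emit:
apply_moves([
  [0, 0.3, -0.04, 0, 0],
  [0, 0.6, -0.08, 0, 0],
  [0, 0.9, -0.13, 0, 0],
  [0, 1.2, -0.17, 0, 0],
  [0, 1.5, -0.21, 0, 0],
])

```text
t: 4.78
ee_pos: [0.5232, -0.1974, 0.054]
eef_rot: [[-0.951, 0.308, 0.0], [0.308, 0.951, -0.0], [-0.0, -0.0, -1.0]]
ft_force: [-0.7, -1.1, 0.2]
width: 0.0007
gripper_force: 0.5
```

```bash
python3 - <<'E'
from h import *
go(-.138,0,.054)
s=snap('side','s2');t=snap('top','t2')
a=cv2.resize(s['pixels'][130:250,250:400],(400,320),interpolation=2);b=cv2.resize(t['pixels'][155:265,285:435],(400,320),interpolation=2)
cv2.imwrite('pics/b2.png',np.hstack([a,b]))
E
```

```text
t 4.78 at g [-0.1385  0.0006  0.054 ] yaw 72.05 F [-0.7 -1.1  0.2] -> [-0.06  0.05  0.  ] turn -0.05
```

View pics/b2.png

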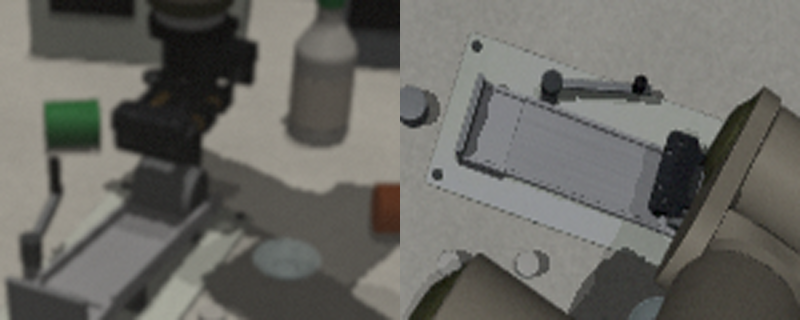

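Emit:
apply_moves([
  [0, 0.4, -0.06, 0, 0],
  [0, 0.8, -0.11, 0, 0],
  [0, 1.2, -0.17, 0, 0],
  [0, 1.6, -0.22, 0, 0],
  [0, 2.0, -0.28, 0, 0],
])

```text
t: 5.3
ee_pos: [0.5294, -0.1782, 0.0568]
eef_rot: [[-0.951, 0.308, -0.0], [0.308, 0.951, -0.0], [0.0, -0.0, -1.0]]
ft_force: [0.7, -1.9, 1.3]
width: 0.0004
gripper_force: 0.5
```

Emit:
apply_moves([
  [0, 0.4, -0.06, 0, 0],
  [0, 0.8, -0.11, 0, 0],
  [0, 1.2, -0.17, 0, 0],
  [0, 1.6, -0.22, 0, 0],
  [0, 2.0, -0.28, 0, 0],
])

```text
t: 5.72
ee_pos: [0.5355, -0.1592, 0.0596]
eef_rot: [[-0.951, 0.308, -0.0], [0.308, 0.951, 0.0], [0.0, 0.0, -1.0]]
ft_force: [-0.3, -0.9, 0.8]
width: 0.0001
gripper_force: 0.5
```

Emit:
apply_moves([
  [0, 0.4, -0.06, 0, 0],
  [0, 0.8, -0.11, 0, 0],
  [0, 1.2, -0.17, 0, 0],
  [0, 1.6, -0.22, 0, 0],
  [0, 2.0, -0.28, 0, 0],
])

```text
t: 6.13
ee_pos: [0.5417, -0.1402, 0.0624]
eef_rot: [[-0.951, 0.308, 0.0], [0.308, 0.951, 0.0], [-0.0, 0.0, -1.0]]
ft_force: [-0.6, -0.6, -0.4]
width: 0.0004
gripper_force: 0.5
```

```bash
python3 - <<'E'
from h import *
go(-.0785,0,.0625)
E
```

```text
t 6.13 at g [-0.0784  0.0005  0.0624] yaw 72.05 F [-0.6 -0.6 -0.4] -> [-0.05 -0.01 -0.01] turn -0.05
```

Emit:
apply_moves([
  [0, 0.4, -0.06, 0, 0],
  [0, 0.8, -0.11, 0, 0],
  [0, 1.2, -0.17, 0, 0],
  [0, 1.6, -0.22, 0, 0],
  [0, 2.0, -0.28, 0, 0],
])

```text
t: 6.55
ee_pos: [0.5478, -0.1211, 0.0652]
eef_rot: [[-0.951, 0.308, -0.0], [0.308, 0.951, 0.0], [0.0, 0.0, -1.0]]
ft_force: [0.1, -0.5, 0.8]
width: 0.0004
gripper_force: 0.5
```

Emit:
apply_moves([
  [0, 0.4, -0.06, 0, 0],
  [0, 0.8, -0.11, 0, 0],
  [0, 1.2, -0.17, 0, 0],
  [0, 1.6, -0.22, 0, 0],
  [0, 2.0, -0.28, 0, 0],
])

```text
t: 6.97
ee_pos: [0.554, -0.1022, 0.068]
eef_rot: [[-0.951, 0.308, -0.0], [0.308, 0.951, 0.0], [0.0, 0.0, -1.0]]
ft_force: [-0.7, -0.8, 0.3]
width: 0.0002
gripper_force: 0.5
```

Emit:
apply_moves([
  [0, 0.4, -0.06, 0, 0],
  [0, 0.8, -0.11, 0, 0],
  [0, 1.2, -0.17, 0, 0],
  [0, 1.6, -0.22, 0, 0],
  [0, 2.0, -0.28, 0, 0],
])

```text
t: 7.38
ee_pos: [0.5602, -0.0831, 0.0708]
eef_rot: [[-0.951, 0.308, -0.0], [0.308, 0.951, 0.0], [0.0, 0.0, -1.0]]
ft_force: [0.1, -0.6, 0.3]
width: 0.0006
gripper_force: 0.5
```

Emit:
apply_moves([
  [0, 0.4, -0.06, 0, 0],
  [0, 0.8, -0.11, 0, 0],
  [0, 1.2, -0.17, 0, 0],
  [0, 1.6, -0.22, 0, 0],
  [0, 2.0, -0.28, 0, 0],
])

```text
t: 7.8
ee_pos: [0.5663, -0.0641, 0.0736]
eef_rot: [[-0.951, 0.308, -0.0], [0.308, 0.951, 0.0], [0.0, -0.0, -1.0]]
ft_force: [0.6, -0.7, 0.4]
width: 0.0002
gripper_force: 0.5
```

```bash
python3 - <<'E'
from h import *
go(.0016,0,.074)
s=snap('side','s3');t=snap('top','t3')
a=cv2.resize(s['pixels'][150:270,230:380],(400,320),interpolation=2);b=cv2.resize(t['pixels'][155:265,285:435],(400,320),interpolation=2)
cv2.imwrite('pics/b3.png',np.hstack([a,b]))
E
```

```text
t 7.8 at g [0.0017 0.0004 0.0736] yaw 72.06 F [ 0.6 -0.7  0.4] -> [-0.04 -0.01 -0.04] turn -0.04
```

View pics/b3.png

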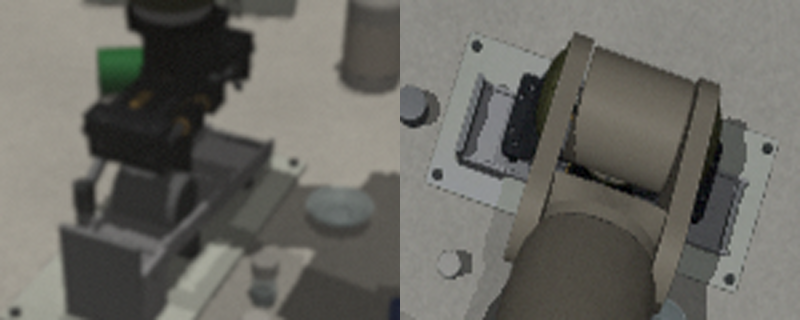

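```bash
python3 - <<'E'
from h import *
s=np.load('pics/s3.npz')
for x in(.034,.044,.054): print(x,[((proj(s,tow(x,.03,.0305+(x+.14)*.1405+.0252))[i]-(230,150)[i])/.375).round(1) for i in (0,1)])
E
```

```text
0.034 [np.float64(187.7), np.float64(199.0)]
0.044 [np.float64(182.5), np.float64(203.9)]
0.054 [np.float64(177.2), np.float64(208.9)]
```

Emit:
apply_moves([
  [0, 0.4, -0.05, 0, 0],
  [0, 0.8, -0.1, 0, 0],
  [0, 1.2, -0.15, 0, 0],
  [0, 1.6, -0.2, 0, 0],
  [0, 2.0, -0.25, 0, 0],
])

```text
t: 8.32
ee_pos: [0.5725, -0.045, 0.0761]
eef_rot: [[-0.951, 0.308, 0.0], [0.308, 0.951, -0.0], [-0.0, 0.0, -1.0]]
ft_force: [-1.2, -0.5, 0.3]
width: 0.0002
gripper_force: 0.5
```

Emit:
apply_moves([
  [0, 0.4, -0.02, 0, 0],
  [0, 0.8, -0.05, 0, 0],
  [0, 1.1, -0.1, 0, 0],
  [0, 1.4, -0.1, 0, 0],
  [0, 1.7, -0.1, 0, 0],
])

```text
t: 8.73
ee_pos: [0.5777, -0.029, 0.0771]
eef_rot: [[-0.951, 0.308, -0.0], [0.308, 0.951, 0.0], [0.0, 0.0, -1.0]]
ft_force: [0.0, 0.3, 0.9]
width: 0.0007
gripper_force: 0.5
```

Emit:
apply_moves([
  [0, 0.2, 0, 0, 0],
  [0, 0.4, 0, 0, 0],
  [0, 0.6, 0, 0, 0],
  [0, 0.8, 0, 0, 0],
  [0, 1.0, 0, 0, 0],
])

```text
t: 9.15
ee_pos: [0.5807, -0.0196, 0.077]
eef_rot: [[-0.951, 0.308, -0.0], [0.308, 0.951, 0.0], [0.0, 0.0, -1.0]]
ft_force: [0.0, -1.4, -0.1]
width: 0.0009
gripper_force: 0.3
```

Emit:
apply_moves([
  [0, 0.2, 0, 0, 0],
  [0, 0.4, 0, 0, 0],
  [0, 0.6, 0, 0, 0],
  [0, 0.8, 0, 0, 0],
  [0, 0.8, 0, 0, 0],
])

```text
t: 9.57
ee_pos: [0.5832, -0.0117, 0.077]
eef_rot: [[-0.951, 0.308, -0.0], [0.308, 0.951, 0.0], [0.0, 0.0, -1.0]]
ft_force: [-0.2, 0.6, 1.0]
width: 0.0004
gripper_force: 0.0
```

```bash
python3 - <<'E'
from h import *
go(.0625,0,.077)
s=snap('side','s4')
a=cv2.resize(s['pixels'][165:285,220:370],(750,600),interpolation=2)
cv2.imwrite('pics/b4.png',a)
for x,z in((.09,.0875),(.105,.083)): print(x,[((proj(s,tow(x,.03,z))[i]-(220,165)[i])/.2).round(1) for i in (0,1)])
E
```

```text
t 9.57 at g [0.0567 0.0004 0.077 ] yaw 72.07 F [-0.2  0.6  1. ] -> [-0.04  0.58  0.  ] turn -0.03
0.09 [np.float64(345.2), np.float64(352.5)]
0.105 [np.float64(329.5), np.float64(379.8)]
```

View pics/b4.png

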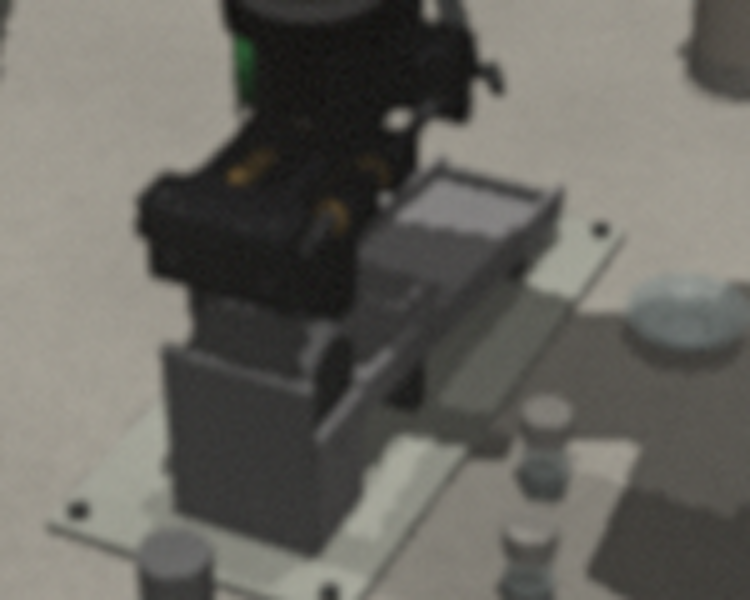

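Emit:
apply_moves([
  [0, -0.7, 0, 0, 0],
  [0, -1.5, 0, 0, 0],
  [0, -1.7, -2.5, 0, 0],
  [0, -1.7, -5, 0, 0],
  [0, -1.7, -8, 0, 0],
])

```text
t: 10.03
ee_pos: [0.577, -0.0293, 0.1571]
eef_rot: [[-0.951, 0.309, -0.003], [0.309, 0.951, 0.001], [0.003, -0.0, -1.0]]
ft_force: [0.7, -0.3, 0.9]
width: 0.0005
gripper_force: 0.0
```

Emit:
apply_moves([
  [0, 0, 0, -4, 0],
  [-2, -1, 0, -8, 0],
  [-5, -2.5, 0, -11, 0],
  [-8, -4, 0, -11.4, 0],
  [-10.3, -4.5, 0, -11.4, 0],
])

```text
t: 10.45
ee_pos: [0.6628, -0.1063, 0.1571]
eef_rot: [[-0.993, 0.116, 0.0], [0.116, 0.993, -0.001], [-0.0, -0.001, -1.0]]
ft_force: [-0.9, -0.0, -0.1]
width: 0.0003
gripper_force: 0.0
```

```bash
python3 - <<'E'
from h import *
go(-.004,-.103,.099,83.5)
t=snap('top','t5');s=snap('side','s5')
a=cv2.resize(s['pixels'][150:270,220:370],(400,320),interpolation=2);b=cv2.resize(t['pixels'][155:265,285:435],(400,320),interpolation=2)
cv2.imwrite('pics/b5.png',np.hstack([a,b]))
for x,z in((.105,.083),): print(x,[((proj(s,tow(x,.03,z))[i]-(220,150)[i])/.375).round(1) for i in (0,1)],'pin',[((proj(s,tow(-.010,-.069,.123))[i]-(220,150)[i])/.375).round(1) for i in (0,1)])
E
```

```text
t 10.45 at g [-0.009  -0.1043  0.1571] yaw 83.37 F [-0.9 -0.  -0.1] -> [0.04 0.52 5.81] turn -0.13
0.105 [np.float64(175.8), np.float64(242.6)] pin [np.float64(135.2), np.float64(104.8)]
```

View pics/b5.png

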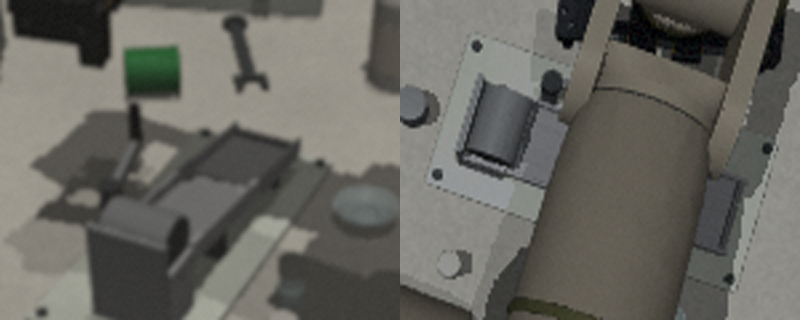

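Emit:
apply_moves([
  [0, 0.3, 1.5, 0, 0],
  [0, 0.5, 3, 0, 0],
  [0, 0.5, 4.5, 0, 0],
  [0, 0.5, 5.6, 0, 0],
  [0, 0.5, 5.8, 0, 0],
])

```text
t: 10.97
ee_pos: [0.6612, -0.0977, 0.097]
eef_rot: [[-0.993, 0.114, -0.004], [0.114, 0.993, 0.001], [0.004, 0.001, -1.0]]
ft_force: [-0.9, -0.2, -0.6]
width: 0.0006
gripper_force: 0.0
```

```bash
cat >> h.py <<'E'
def hinge():
    o=bot.observe();R=np.array(o['eef_rot']);p=np.array(o['ee_pos']);print('hinge in tool cm',(R.T@(tow(.07,-.052,.099)-p)*100).round(2),'pin(1.77)',(R.T@(tow(-.010,-.069,.099)-p)*100).round(2),'F',np.round(R.T@o['ft_force'],1),'t',o['t'])
E
python3 - <<'E'
from h import *
hinge()
E
```

```text
hinge in tool cm [ 3.33  7.93 -0.18] pin(1.77) [ 3.23 -0.24 -0.19] F [ 0.9 -0.3  0.6] t 10.9667
```

Emit:
apply_moves([
  [0.5, -0.2, -0.1, 0, 0],
  [0.9, -0.25, -0.1, 0, 0],
  [1.3, -0.25, -0.1, 0, 0],
  [1.6, -0.25, -0.1, 0, 0],
  [1.8, -0.25, -0.1, 0, 0],
])

```text
t: 11.38
ee_pos: [0.6443, -0.0985, 0.1009]
eef_rot: [[-0.993, 0.114, 0.001], [0.114, 0.993, -0.001], [-0.002, -0.0, -1.0]]
ft_force: [0.7, -1.3, 1.3]
width: 0.001
gripper_force: 0.6
```

Emit:
apply_moves([
  [0.43, -0.07, 0, 3, 0],
  [0.87, -0.11, 0, 6, 0],
  [1.3, -0.13, 0, 9, 0],
  [1.74, -0.13, 0, 12, 0],
  [2.17, -0.11, 0, 15, 0],
])

```text
t: 11.8
ee_pos: [0.6228, -0.0972, 0.1006]
eef_rot: [[-0.929, 0.37, 0.001], [0.37, 0.929, -0.001], [-0.002, -0.0, -1.0]]
ft_force: [-0.4, -1.1, -0.4]
width: 0.0007
gripper_force: 0.6
```

```bash
python3 - <<'E'
from h import *
hinge(); go(0,0,.099,68.5)
s=snap('side','s6')
cv2.imwrite('pics/b6.png',cv2.resize(s['pixels'][150:270,220:370],(600,480),interpolation=2))
E
```

```text
hinge in tool cm [1.7  8.16 0.15] pin(1.77) [-0.53  0.3   0.16] F [-0.  -1.2  0.4] t 11.8
t 11.8 at g [-0.0126 -0.0635  0.1006] yaw 68.3 F [-0.4 -1.1 -0.4] -> [6.42 0.83 0.15] turn -0.2
```

View pics/b6.png

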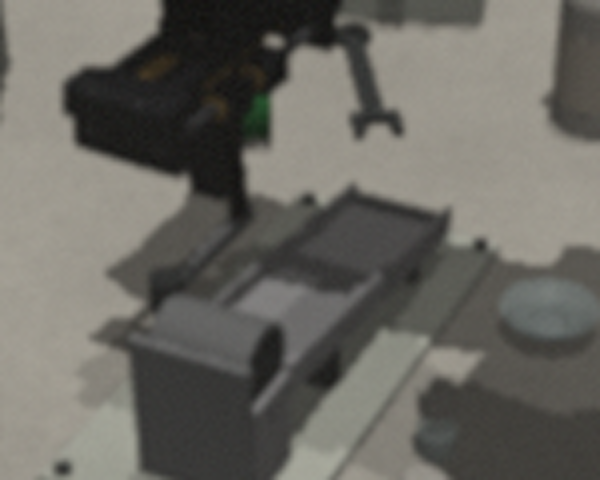

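Emit:
apply_moves([
  [0.43, -0.07, 0, 3, 0],
  [0.87, -0.11, 0, 6, 0],
  [1.3, -0.13, 0, 9, 0],
  [1.74, -0.13, 0, 12, 0],
  [2.17, -0.11, 0, 15, 0],
])

```text
t: 12.27
ee_pos: [0.6022, -0.0903, 0.1004]
eef_rot: [[-0.803, 0.597, 0.001], [0.597, 0.803, -0.001], [-0.001, -0.0, -1.0]]
ft_force: [-0.1, -1.6, 0.2]
width: 0.0002
gripper_force: 0.6
```

Emit:
apply_moves([
  [0.43, -0.07, 0, 3, 0],
  [0.87, -0.11, 0, 6, 0],
  [1.3, -0.13, 0, 9, 0],
  [1.74, -0.13, 0, 12, 0],
  [2.17, -0.11, 0, 15, 0],
])

```text
t: 12.68
ee_pos: [0.5841, -0.0781, 0.1004]
eef_rot: [[-0.621, 0.784, 0.001], [0.784, 0.621, -0.001], [-0.001, 0.0, -1.0]]
ft_force: [0.1, -0.9, 0.6]
width: 0.0007
gripper_force: 0.6
```

Emit:
apply_moves([
  [0.43, -0.07, 0, 3, 0],
  [0.87, -0.11, 0, 6, 0],
  [1.3, -0.13, 0, 9, 0],
  [1.74, -0.13, 0, 12, 0],
  [2.17, -0.11, 0, 15, 0],
])

```text
t: 13.1
ee_pos: [0.5696, -0.0618, 0.1004]
eef_rot: [[-0.397, 0.918, 0.0], [0.918, 0.397, -0.001], [-0.001, 0.0, -1.0]]
ft_force: [-0.3, -1.3, 1.2]
width: 0.0006
gripper_force: 0.6
```

```bash
python3 - <<'E'
from h import *
hinge(); go(.055,.030,.099,-18)
E
```

```text
hinge in tool cm [1.6  8.05 0.14] pin(1.77) [-5.53  4.05  0.14] F [-1.1 -0.8 -1.2] t 13.1
t 13.1 at g [ 0.0049 -0.002   0.1004] yaw 23.38 F [-0.3 -1.3  1.2] -> [5.88 0.89 0.13] turn 41.38
```

Emit:
apply_moves([
  [0.43, -0.07, 0, 3, 0],
  [0.87, -0.11, 0, 6, 0],
  [1.3, -0.13, 0, 9, 0],
  [1.74, -0.13, 0, 12, 0],
  [2.17, -0.11, 0, 15, 0],
])

```text
t: 13.52
ee_pos: [0.5599, -0.0422, 0.1003]
eef_rot: [[-0.146, 0.989, 0.0], [0.989, 0.146, -0.0], [-0.0, -0.0, -1.0]]
ft_force: [-1.4, -1.5, 0.3]
width: 0.0004
gripper_force: 0.6
```

Emit:
apply_moves([
  [0.43, -0.07, 0, 3, 0],
  [0.87, -0.11, 0, 6, 0],
  [1.3, -0.13, 0, 9, 0],
  [1.74, -0.13, 0, 12, 0],
  [2.17, -0.11, 0, 15, 0],
])

```text
t: 13.93
ee_pos: [0.5556, -0.0208, 0.1003]
eef_rot: [[0.115, 0.993, -0.0], [0.993, -0.115, -0.0], [-0.0, -0.0, -1.0]]
ft_force: [-1.6, -2.3, 0.8]
width: 0.0005
gripper_force: 0.6
```

Emit:
apply_moves([
  [0.2, -0.03, 0, 1.5, 0],
  [0.43, -0.07, 0, 3, 0],
  [0.65, -0.09, 0, 4.5, 0],
  [0.87, -0.11, 0, 6, 0],
  [0.87, -0.11, 0, 6, 0],
])

```text
t: 14.35
ee_pos: [0.5556, -0.0118, 0.1003]
eef_rot: [[0.217, 0.976, 0.0], [0.976, -0.217, -0.0], [-0.0, 0.0, -1.0]]
ft_force: [-0.7, 0.7, -0.0]
width: 0.0007
gripper_force: 0.0
```

```bash
python3 - <<'E'
from h import *
hinge(); go(.055,.030,.099,-18)
s=snap('side','s7');t=snap('top','t7')
a=cv2.resize(s['pixels'][150:270,220:370],(400,320),interpolation=2);b=cv2.resize(t['pixels'][155:265,285:435],(400,320),interpolation=2)
cv2.imwrite('pics/b7.png',np.hstack([a,b]))
E
```

```text
hinge in tool cm [1.45 8.03 0.13] pin(1.77) [-6.68  8.98  0.13] F [ 0.5 -0.9  0. ] t 14.35
t 14.35 at g [0.0481 0.0266 0.1003] yaw -12.51 F [-0.7  0.7 -0. ] -> [ 0.72 -0.27  0.13] turn 5.49
```

View pics/b7.png

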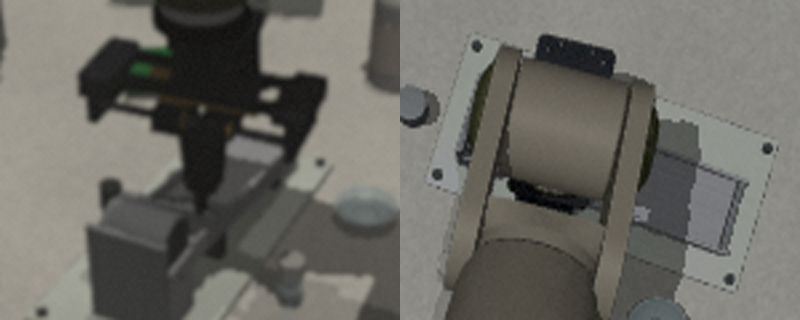

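Emit:
apply_moves([
  [0.14, -0.02, 0, 1, 0],
  [0.29, -0.05, 0, 2, 0],
  [0.43, -0.07, 0, 3, 0],
  [0.57, -0.08, 0, 4, 0],
  [0.65, -0.09, 0, 4.5, 0],
])

```text
t: 14.87
ee_pos: [0.5563, -0.0054, 0.1001]
eef_rot: [[0.294, 0.956, 0.0], [0.956, -0.294, -0.0], [0.0, 0.0, -1.0]]
ft_force: [-0.1, -1.2, 0.8]
width: 0.0007
gripper_force: 0.5
```

Emit:
apply_moves([
  [0.08, 0, 0, 0.5, 0],
  [0.12, 0, 0, 1, 0],
  [0.16, 0, 0, 1, 0],
  [0.2, 0, 0, 1, 0],
  [0.2, 0, 0, 1, 0],
])

```text
t: 15.28
ee_pos: [0.5567, -0.0039, 0.1]
eef_rot: [[0.31, 0.951, -0.001], [0.951, -0.31, -0.0], [-0.001, -0.0, -1.0]]
ft_force: [-1.6, -2.9, 0.5]
width: 0.0005
gripper_force: 1.6
```

```bash
python3 - <<'E'
from h import *
hinge(); go(.055,.030,.099,-18)
E
```

```text
hinge in tool cm [1.43 8.   0.1 ] pin(1.77) [-6.57  9.73  0.1 ] F [-3.2 -0.6 -0.5] t 15.2833
t 15.28 at g [0.056  0.0281 0.1   ] yaw -18.04 F [-1.6 -2.9  0.5] -> [-0.1  -0.19  0.1 ] turn -0.04
```

Emit:
apply_moves([
  [0.1, 0, 0, 0, 0],
  [0.1, 0, 0, 0, 0],
  [0.1, 0, 0, 0, 0],
  [0, 0, 0, 0, 0],
  [-0.5, 0, 0, 0, 0],
])

```text
t: 15.7
ee_pos: [0.5554, -0.008, 0.1]
eef_rot: [[0.309, 0.951, 0.0], [0.951, -0.309, 0.001], [0.001, 0.0, -1.0]]
ft_force: [0.7, 0.3, 0.5]
width: 0.0004
gripper_force: 0.0
```

Emit:
apply_moves([
  [-0.8, 0, 0, 0, 0],
  [-1.6, 0, 0, 0, 0],
  [-1.8, 0, -3, 0, 0],
  [-1.8, 0, -6.5, 0, 0],
  [-1.8, 0, -10, 0, 0],
])

```text
t: 16.12
ee_pos: [0.5491, -0.0262, 0.201]
eef_rot: [[0.311, 0.951, -0.001], [0.951, -0.311, 0.001], [0.0, -0.002, -1.0]]
ft_force: [0.1, -0.2, -0.4]
width: 0.0003
gripper_force: 0.0
```

Emit:
apply_moves([
  [-3, 0, -2, 0, 0],
  [-6, 0, -4, 0, 0],
  [-9, 0, -6, 0, 0],
  [-12, 0, -6, 0, 0],
  [-15, 0, -6, 0, 0],
])

```text
t: 16.53
ee_pos: [0.5026, -0.17, 0.2613]
eef_rot: [[0.31, 0.951, 0.003], [0.951, -0.31, -0.001], [-0.0, 0.003, -1.0]]
ft_force: [0.3, -0.5, -1.1]
width: 0.0006
gripper_force: 0.0
```

```bash
python3 - <<'E'
from h import *
go(0,0,.25)
s=snap('side','s8');t=snap('top','t8')
a=cv2.resize(s['pixels'][150:270,220:370],(400,320),interpolation=2);b=cv2.resize(t['pixels'][155:265,285:435],(400,320),interpolation=2)
cv2.imwrite('pics/b8.png',np.hstack([a,b]))
f=lambda d,p,o,k:[((proj(d,tow(*p))[i]-o[i])/k[i]).round(1) for i in (0,1)]
for q in(0,.15):
  p=(.07-.082*np.sin(q),-.052+.082*np.cos(q),.123); print(q,f(s,p,(220,150),(.375,.375)),f(t,p,(285,155),(.375,.34375)))
print(f(s,(.105,.03,.083),(220,150),(.375,.375)))
E
```

```text
t 16.53 at g [-0.1187  0.0286  0.2613] yaw -18.05 F [ 0.3 -0.5 -1.1] -> [11.88  2.81  1.14] turn -90.15
0 [np.float64(194.5), np.float64(179.6)] [np.float64(125.8), np.float64(163.7)]
0.15 [np.float64(200.2), np.float64(171.5)] [np.float64(138.7), np.float64(167.2)]
[np.float64(175.8), np.float64(242.6)]
```

View pics/b8.png

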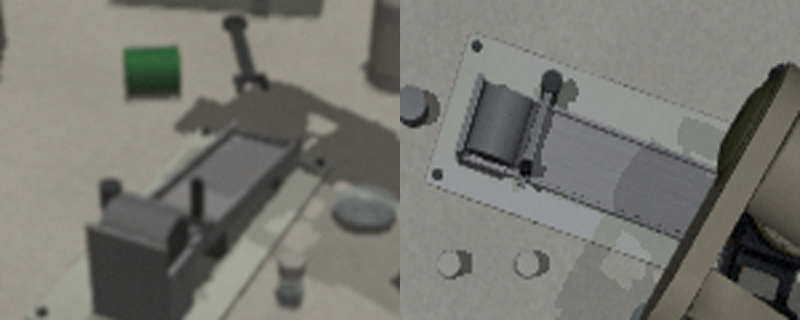

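Emit:
apply_moves([
  [0, 0, 0, 0, 0],
  [0, 0, 0, 0, 0],
  [0, 0, 0, 0, 0],
])

```text
t: 16.88
ee_pos: [0.5034, -0.1673, 0.26]
eef_rot: [[0.309, 0.951, -0.0], [0.951, -0.309, 0.0], [0.0, -0.0, -1.0]]
ft_force: [-0.5, 0.5, -0.1]
width: 0.0006
gripper_force: 0.0
```

```bash
python3 -c "
from cell import bot
print(bot.hand_in())"
```

```text
the job is handed in; nothing more can be done
None
```

The last pictures show the stub in the seat and the keeper shut across the gutter at about q = 0; the arm was clear of everything when I handed the job in at about 17 s (the hand-in returned no verdict).

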